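# Find the weak spring clip by tugging its card

### The job

One of the three blue spring clips in the wooden test rack has gone weak. Find it by gently tugging the orange tabs of the cards straight away from their clips, never with more than about 15 N: a sound clip keeps its card where it is, the weak one lets go at a light pull. Draw the weak clip's card right out and leave that card standing in its lane, then set the weak clip upright in the red tray; leave the sound clips with their cards and everything else in place.

Things in the scene. Friction and masses are not known exactly. Their poses are not given: they have to be found in the camera images.
- rack: fixed wooden rack, 200 x 250 mm, floor 8 mm thick; origin: centre of underside, x along the lanes from cards to clips, y across, z up. Lanes at y = -80, 0, 80 mm. Tabs stand between 8 mm high rails 17 mm apart, x = -98 to 15 mm: room to draw a card 70 mm along -x. Two posts per lane (x 33 to 45 mm, tops 44 mm above shelf, 20 mm apart) hold the clip back after 0 to 5 mm of play
- clip_a: blue spring clip, 60 g, in a random lane: solid block 36 (x) x 26 (y) x 46 mm tall, two steel jaws reach 24 mm further to -x. Origin: centre of the block's underside, on the rack floor 8 mm above the shelf; x along the lane away from its card. 8 mm high rails stand beside and behind the block; lift straight up, gripped across y with the fingertips about 17 mm above its underside
- clip_b: blue spring clip, looks and measures as clip_a. Exactly one of the three clips (any of them) is weak: its card slides at a steady pull of about 2 to 6 N. The other two hold their cards to above 18 N. Which one it is can only be felt
- clip_c: blue spring clip, looks and measures as clip_a
- card_a: card in clip_a, 30 g: orange tab 18 (x) x 12 (y) x 45 mm tall; grey blade 4 mm thick, 34 mm tall, reaches 44 mm to +x of the tab, its last 22 mm between the jaws. Origin: centre of the tab's underside on the rack floor, 73 mm to -x of its clip's origin; x points to the clip. Pinch the tab across y, fingertips about 15 mm above its underside
- card_b: card in clip_b, as card_a. Cards are pulled along -x of the rack, slowly; a card is out of the jaws after 22 mm of sliding and then stands by itself between the rails
- card_c: card in clip_c, as card_a
- tray: fixed red open tray, 140 (x) x 120 (y) x 20 mm tall, walls and floor 4 mm; origin at the centre of its underside on the shelf. It may stand to the left or right of the rack
- turntable: fixed white round turntable, 220 mm across, top 18 mm above the shelf, origin at the centre of its underside; on the other side of the rack from the tray, carries two lenses and a blower: leave alone
- lens_long: black lens standing on the turntable, 68 mm across, 72 mm tall, origin at centre of underside: leave alone
- lens_short: black lens standing on the turntable, 62 mm across, 45 mm tall, origin at centre of underside: leave alone
- blower: black rubber blower bulb with upright nozzle on the turntable, 54 mm across, 80 mm tall, origin at centre of underside: leave alone
- cup: white ceramic cup holding lens caps, on the shelf beyond the rack, 76 mm across, 65 mm tall, origin at centre of underside: leave alone
Not all that is in view belongs to the job. What is shaped like the card_b but black is not meant.

How it is judged:
By the outcome, as a careful person would: the job done as asked, in the order asked, and still so for the second after the job is handed in, with the robot touching nothing.
It also fails if it takes over 72 s, if anything falls off the work surface, if the arm or the gripper's body presses on something with over 40 N, if the wrist force passes 120 N, or if a joint passes its speed limit or range.

### The arm

A 6-joint arm with a two-finger parallel gripper is mounted at the origin on the work surface. World frame = base frame: x ahead of the robot, y to its left, z up, the work surface at z = 0. Lengths are in m, angles in rad, forces in N, time in s.
With the tool pointing down it reaches from about 0.425 to 0.95 m from the base axis. Payload 3.5 kg.
Tool frame: the origin (TCP) lies on the centre line of the jaws, within the pads' length; the fingertips stand 11 mm ahead of it and the grasp point (between the pads) lies 8 mm behind it; z points along the fingers, y is the line along which they close (so a half turn about z gives the same grasp; the last joint's range is limited). The gripper opens to 85 mm and grips with 20 to 120 N. Pads are 22 mm wide; open, the fingers measure 114 mm over their backs; the gripper's body (76 mm by 85 mm) begins 54 mm behind the grasp point. The pads swing forward as they close: fully open they stand 13 mm farther back than shut.
Start: joints at [-1.475, 0.286, 1.577, -0, 1.279, -0.15], TCP at [0.164, -0.655, 0.211] pointing down, gripper open.
Joint ranges: [-2.77, 2.77], [-0.9, 2.22], [0.21, 2.48], [-1.53, 4.67], [0.24, 2.81], [-2.84, 2.84]. Speed limits (rad/s): [2.79, 2.79, 3.14, 3.14, 3.14, 3.14].

### API

Orientations are given as a unit quaternion [x, y, z, w].
In Python, from plant import ctrl gives the robot as it stands.
- The arm moves only by the tool step_arm, never from a script. Its argument "motion" is a list of rows, each an object with "offset": the shift along the tool's x, y, z in m, a list of three; "twist": the turn about the tool's z in degrees. A call has 1 to 12 rows; each row is the pose to reach, as a shift and turn from the pose commanded when the call began, along the tool's axes at that moment; what a row does not reach only later rows make up. A row lasts 1/10 s, in which the tool goes at most 50 mm and 8.59 degrees, less where a joint would pass 70% of its speed; a pose out of reach is approached as far as the arm can. A call with a gripper value outside its range is refused whole. "gripper" is the finger opening in m, from 0 to 0.0854, set as the call begins (left out, the last holds). The fingers move at their own pace and stop on an object; "grip_force" is the grip in N (left out, the last holds). Time passes only in rows, so rows that repeat a pose let the fingers close. It gives the time, the measured TCP pose, the force, the opening and the grip force at its end, in the units of the state.
- ctrl.get_state(): the state, without advancing time (a new reading comes with each control period).
- ctrl.read_camera(name): name is "side" or "top" or "wrist"; returns the picture (384x512x3 uint8, blue, green, red); there is no depth.
- ctrl.calibration(name): a dict with "fx", "fy", "cx", "cy" (pixels), "k1" (the pictures are not rectified: a ray, as slopes to the right and down, at radius r is drawn at 1 + k1 r^2 times it, then the intrinsics apply), "cam_to_world" (4x4, takes a point from camera to world coordinates). Camera axes: x right, y up, looking along -z (the intrinsics and any distortion apply to the point x, -y, -z); pixel columns grow to the right and rows downward; lengths in m; the calibration is good to about 2 mm. A picture is of the moment at which its call begins: read the wrist's pose just before it. calibration takes no time and is no camera call; for the wrist camera it gives the pose at the moment of the call.
- ctrl.sign_off(): hands the job in; it is judged then, once.
The state is a dict: "time": time; "qpos": joint angles; "dq": joint speeds; "joint_efforts": joint torques, N m; "eef_pos": TCP position; "tcp_rot": TCP orientation; "contact_force": force on the tool from outside, world axes, zero at the start; "wrist_torque": the same for the moment, N m; "opening": opening from 0.0 (shut) to 1.0 (fully open); "finger_force": force on a finger pad.
Only numpy, scipy, OpenCV 4.12 (cv2) and the standard library are available. Lean on these libraries where they do the work, as an engineer would, in place of code of your own. Each camera call takes 0.05 s, during which the arm holds its last target. There are 200 camera calls.

## Working session

There is one attempt and no reset: what is moved stays moved. The work goes in short steps, Python scripts to look and compute and a tool call to move; the robot and the scene stay as the last step left them, time stands still between calls to the robot, and variables do not carry over. Pictures are saved under pics/ and viewed, at most 10 in all, crops included, and the job is handed in when it is done.

Besides the shell and the picture viewer there is one more tool, called after ">>>" as name(argument=value, ...), one argument or row to a line, values as JSON. step_arm: Moves the arm, as the interface text tells. Its arguments: {"type":"object","properties":{"motion":{"type":"array"},"gripper":{"type":"number"},"grip_force":{"type":"number"}},"required":["motion"]}

```bash
mkdir -p pics; ls; cat > h.py <<'E'
import numpy as np,cv2
from plant import ctrl
def ray(cal,u,v):
    x=(u-cal["cx"])/cal["fx"];y=(v-cal["cy"])/cal["fy"]
    a,b=x,y
    for _ in range(20):
        s=1+cal["k1"]*(a*a+b*b);a,b=x/s,y/s
    T=np.array(cal["cam_to_world"]);return T[:3,3],T[:3,:3]@np.array([a,-b,-1.])
def onz(cal,u,v,z):
    o,d=ray(cal,u,v);return o+d*(z-o[2])/d[2]
def proj(cal,p):
    T=np.array(cal["cam_to_world"]);c=T[:3,:3].T@(np.array(p)-T[:3,3])
    a,b=c[0]/-c[2],-c[1]/-c[2];s=1+cal["k1"]*(a*a+b*b)
    return np.array([cal["fx"]*a*s+cal["cx"],cal["fy"]*b*s+cal["cy"]])
def blobs(img,lo,hi,amin=40):
    m=cv2.inRange(cv2.cvtColor(img,cv2.COLOR_BGR2HSV),lo,hi)
    n,l,s,c=cv2.connectedComponentsWithStats(m)
    return [(c[i].round(1),s[i][:5],cv2.minAreaRect(np.argwhere(l==i)[:,::-1].astype(np.float32))) for i in range(1,n) if s[i][4]>=amin]
E
python3 - <<'E'
from h import *
for n in("top","side"):
    im=ctrl.read_camera(n);cv2.imwrite(f"pics/{n}0.png",im)
t=cv2.imread("pics/top0.png")
c=ctrl.calibration("top");print(c)
for nm,lo,hi in(("blue",(95,100,50),(130,255,255)),("orange",(6,150,120),(20,255,255)),("red",(0,150,60),(5,255,255))):
    for b in blobs(t,lo,hi): print(nm,b)
print(ctrl.get_state())
E
```

```text
pics
{'fx': 382.8283379312304, 'fy': 382.8283379312304, 'cx': 256.0435992625444, 'cy': 188.25576627768598, 'k1': -0.06901706136450073, 'cam_to_world': array([[-0.01249907,  0.98274955, -0.18451856,  0.35381093],
       [-0.99991425, -0.01156305,  0.00614797,  0.01551019],
       [ 0.00390832,  0.18457958,  0.9828098 ,  1.07428881],
       [ 0.        ,  0.        ,  0.        ,  1.        ]])}
blue (array([221.8, 151.8]), array([217, 141,  10,  20, 108], dtype=int32), ((222.23077392578125, 150.34616088867188), (9.217458724975586, 17.846569061279297), 11.309932708740234))
blue (array([250.2, 155.7]), array([245, 148,  10,  17, 100], dtype=int32), ((250.13999938964844, 155.51998901367188), (8.9095458984375, 15.980613708496094), 8.130102157592773))
blue (array([278.4, 159.6]), array([274, 151,  10,  16,  99], dtype=int32), ((278.4999694824219, 158.99998474121094), (8.9095458984375, 15.132086753845215), 8.130102157592773))
red (array([126.3, 200.4]), array([ 109,  176,   36,   50, 1295], dtype=int32), ((126.5, 200.5), (49.0, 35.0), 90.0))
{'time': 0.1, 'qpos': array([-1.47498836e+00,  2.87117889e-01,  1.57803068e+00,  2.49774211e-05,
        1.27857168e+00, -1.49982193e-01]), 'dq': array([-0.00030993, -0.00328278, -0.00272951, -0.00126606, -0.00024374,
        0.00049119]), 'joint_efforts': array([ 1.87075457e-03, -4.07294261e+01, -2.93697077e+01, -4.55002657e-05,
        3.42008367e-03,  1.34817213e-05]), 'eef_pos': array([ 0.16422877, -0.65406852,  0.20955827]), 'tcp_rot': array([ 9.92457780e-01,  1.22582311e-01,  4.07627182e-05, -1.06308358e-03]), 'contact_force': array([0.07327805, 0.17910585, 0.12728815]), 'wrist_torque': array([-0.02759404,  0.01252258, -0.06098693]), 'finger_force': 0.0, 'opening': 1.0026748791374953}
```

View pics/top0.png

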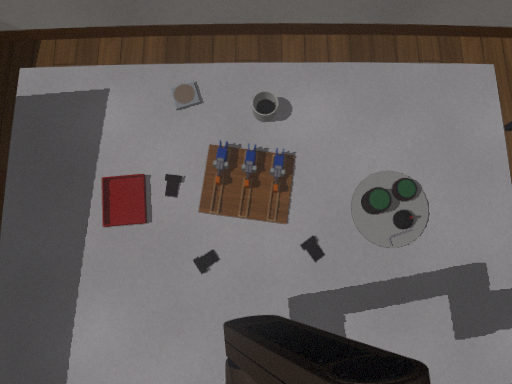

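View pics/side0.png

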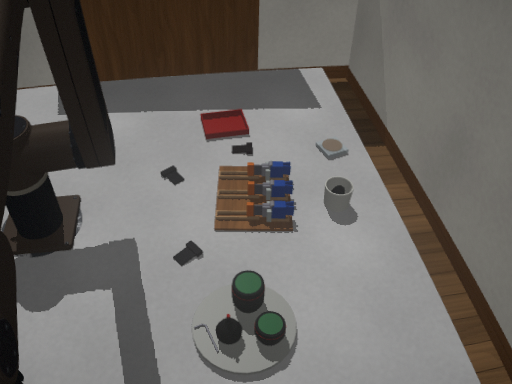

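```bash
python3 - <<'E'
from h import *
t=cv2.imread("pics/top0.png");c=ctrl.calibration("top")
B=[onz(c,*b[0],0.054)[:2] for b in blobs(t,(95,100,50),(130,255,255))]
print("blue approx",np.round(B,4))
d=B[0]-B[2];print("lane spacing",np.linalg.norm(d)/2,"yaw",np.degrees(np.arctan2(-d[0],d[1])))
for b in blobs(t,(5,140,60),(22,255,255),10): print("or",b[0],b[1],onz(c,*b[0],0.045)[:2].round(4))
for b in blobs(t,(8,60,60),(20,170,220),300):
    print("wood",b[0],b[1]); q=cv2.boxPoints(b[2]);print(q.round(1).tolist(),[onz(c,*p,.008)[:2].round(4).tolist() for p in q])
for b in blobs(t,(0,120,30),(6,255,255),300):
    q=cv2.boxPoints(b[2]);print("tray",q.round(1).tolist(),[onz(c,*p,.02)[:2].round(4).tolist() for p in q])
cv2.imwrite("pics/c.png",cv2.resize(t[125:235,95:315],None,fx=3.6,fy=3.6,interpolation=cv2.INTER_CUBIC))
E
```

```text
blue approx [[ 0.649   0.1025]
 [ 0.6369  0.0241]
 [ 0.6249 -0.0534]]
lane spacing 0.07886715161854083 yaw -8.780478422529107
or [468.3  38.6] [466  36   6   6  12] [ 1.0072 -0.6489]
or [476.5  38.2] [472  37   9   5  12] [ 1.0094 -0.6759]
or [498.6  43.4] [484  37  28  14 139] [ 0.9935 -0.7459]
or [59.5 40. ] [56 39  8  4 14] [1.0131 0.6014]
or [463.9  42.3] [462  38   4  10  19] [ 0.9941 -0.6328]
or [45.6 45.5] [42 40 11 11 34] [0.9962 0.6435]
or [51.6 42.4] [49 40  6  5 12] [1.006  0.6256]
or [500.   55.4] [486  49  26  17 114] [ 0.9524 -0.7435]
or [45.5 54.9] [39 50 14 13 47] [0.9644 0.6399]
or [506.6  65.8] [500  60  12  14  49] [ 0.9178 -0.7593]
or [506.1  79.4] [502  78   8   4  11] [ 0.8725 -0.75  ]
or [236.2 184.4] [227 168  17  30 165] [0.5584 0.0633]
or [261.3 189.6] [251 172  22  34 260] [ 0.5431 -0.0053]
or [217.2 180.3] [213 176   8  11  55] [0.5705 0.1155]
or [246.1 187.1] [244 179   6  22  74] [0.5506 0.0362]
or [274.7 189.5] [272 183   7  17  62] [ 0.543  -0.0419]
or [227.4 188.1] [225 184   5  10  19] [0.5484 0.0874]
or [236.5 202.7] [234 200   5   6  13] [0.5078 0.0627]
wood [287.2  51.5] [   36    34   476    91 13622]
[[35.599998474121094, 66.0], [46.20000076293945, -19.600000381469727], [521.0, 39.20000076293945], [510.3999938964844, 124.80000305175781]] [[0.9494, 0.6901], [1.263, 0.6953], [1.0343, -0.8543], [0.7413, -0.7675]]
wood [245.8 189.6] [ 199  145   96   79 4488]
[[198.39999389648438, 211.60000610351562], [207.60000610351562, 143.60000610351562], [295.29998779296875, 155.39999389648438], [286.1000061035156, 223.39999389648438]] [[0.4893, 0.1714], [0.6876, 0.1479], [0.6491, -0.1057], [0.4531, -0.0738]]
tray [[101.0999984741211, 175.39999389648438], [143.8000030517578, 173.8000030517578], [145.6999969482422, 224.5], [103.0, 226.10000610351562]] [[0.5941, 0.4498], [0.5973, 0.3268], [0.4534, 0.3155], [0.4497, 0.4355]]
```

View pics/c.png

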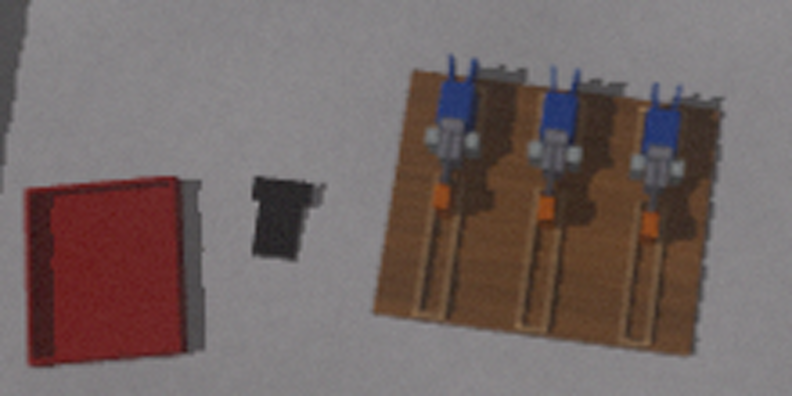

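```bash
cat >> h.py <<'E'
from scipy.spatial.transform import Rotation as R
def goto(p,head=None,s=None):
    s=s or ctrl.get_state();r=R.from_quat(s["tcp_rot"]);M=r.as_matrix()
    h=np.degrees(np.arctan2(M[1,0],M[0,0]))
    print("offset",(M.T@(np.array(p)-s["eef_pos"])).round(4),"heading",h.round(2),"twist",None if head is None else round(h-head,2),"tilt",M[:,2].round(3))
E
python3 -c "
from h import *
goto([.56,.035,.2],-8.4)"
```

```text
offset [ 0.5515 -0.572   0.0109] heading 14.08 twist 22.48 tilt [-0.     0.002 -1.   ]
```

>>> step_arm(
  motion=[
    {"offset":[0.55,-0.57,0.01],"twist":22.5},
    {"offset":[0.55,-0.57,0.01],"twist":22.5},
    {"offset":[0.55,-0.57,0.01],"twist":22.5},
    {"offset":[0.55,-0.57,0.01],"twist":22.5},
    {"offset":[0.55,-0.57,0.01],"twist":22.5},
    {"offset":[0.55,-0.57,0.01],"twist":22.5},
    {"offset":[0.55,-0.57,0.01],"twist":22.5},
    {"offset":[0.55,-0.57,0.01],"twist":22.5},
    {"offset":[0.55,-0.57,0.01],"twist":22.5},
    {"offset":[0.55,-0.57,0.01],"twist":22.5},
    {"offset":[0.55,-0.57,0.01],"twist":22.5},
    {"offset":[0.55,-0.57,0.01],"twist":22.5},
  ],
  gripper=0.04,
)

```text
time: 1.3
eef_pos: [0.4637, -0.1325, 0.203]
tcp_rot: [0.997, -0.073, 0.0, 0.0]
contact_force: [0.2, -0.4, 0.2]
opening: 0.467
finger_force: 0.0
```

```bash
python3 -c "
from h import *
goto([.56,.035,.2],-8.4)"
```

```text
offset [ 0.0708 -0.1798  0.003 ] heading -8.42 twist -0.02 tilt [ 0. -0. -1.]
```

>>> step_arm(
  motion=[
    {"offset":[0.05,-0.18,0.003],"twist":0},
    {"offset":[0.05,-0.18,0.003],"twist":0},
    {"offset":[0.05,-0.18,0.003],"twist":0},
    {"offset":[0.05,-0.18,0.003],"twist":0},
    {"offset":[0.05,-0.18,0.003],"twist":0},
  ],
)

```text
time: 1.8
eef_pos: [0.5396, 0.04, 0.1996]
tcp_rot: [0.997, -0.071, -0.0, -0.001]
contact_force: [0.1, -0.9, -0.3]
opening: 0.468
finger_force: 0.0
```

```bash
python3 - <<'E'
from h import *
c=ctrl.calibration("wrist");im=ctrl.read_camera("wrist");cv2.imwrite("pics/w1.png",im)
import pickle;pickle.dump(c,open("w1.pkl","wb"))
print(np.round(c["cam_to_world"],3).tolist(),c["fx"])
for nm,lo,hi,z in(("blue",(95,100,50),(130,255,255),.054),("orange",(5,170,80),(20,255,255),.053)):
    for b in blobs(im,lo,hi,150): print(nm,b[0],b[1],np.round(b[2][2],1),onz(c,*b[0],z)[:2].round(4))
E
```

```text
[[-0.141, 0.951, 0.273, 0.609], [-0.99, -0.136, -0.039, 0.029], [-0.0, -0.276, 0.961, 0.364], [0.0, 0.0, 0.0, 1.0]] 332.8557794775674
blue [254.8  64.6] [ 241   26   29   67 1205] 90.0 [0.6396 0.0233]
blue [168.5  64.1] [ 150   28   38   67 1797] 90.0 [0.6512 0.0984]
blue [340.7  64.9] [ 321   29   40   67 1859] 1.5 [ 0.6292 -0.0517]
orange [140.6  51. ] [132  41  20  24 237] 85.2 [0.666  0.1209]
orange [222.6 135. ] [ 195   40   57  164 2284] 9.0 [0.5829 0.0613]
orange [304.7  74.6] [294  52  21  49 373] 90.0 [ 0.6253 -0.0194]
orange [143.3  99.2] [135  79  24  41 281] 80.5 [0.6252 0.1274]
orange [298.1 113. ] [281 105  42  18 260] 82.9 [ 0.5928 -0.01  ]
orange [151.8 129.7] [139 120  26  20 190] 90.0 [0.5973 0.1256]
orange [343.3 166.3] [ 322  135   47   66 1269] 4.4 [ 0.5378 -0.0475]
orange [171.  155.9] [140 139  47  48 761] 84.0 [0.5706 0.1128]
orange [254.3 152.6] [247 138  15  31 364] 90.0 [0.5625 0.0346]
orange [292.1 171.9] [ 267  139   51   72 1471] 2.6 [0.5392 0.0015]
orange [153.  179.1] [142 161  25  44 391] 90.0 [0.5511 0.1347]
orange [220.2 217.7] [196 206  46  21 403] 90.0 [0.5032 0.0771]
orange [289.  217.7] [267 206  47  21 399] 0.0 [0.4936 0.0096]
```

View pics/w1.png

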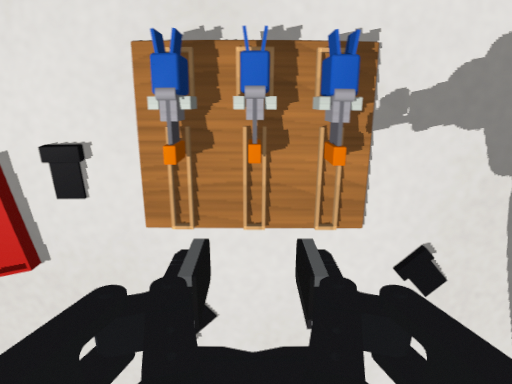

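```bash
python3 - <<'E'
from h import *
import pickle;c=pickle.load(open("w1.pkl","rb"));im=cv2.imread("pics/w1.png")
hsv=cv2.cvtColor(im,cv2.COLOR_BGR2HSV)
print(hsv[150,254],hsv[162,254],hsv[200,247],hsv[200,220])
P=[]
for b in blobs(im,(8,230,170),(18,255,255),60):
    x,y,w,h,_=b[1]; print(b[0],b[1],onz(c,*b[0],.053)[:2].round(4),"top edge",onz(c,x+w/2,y,.053)[:2].round(4))
# rack corners on floor top
for u,v in((133,42),(378,42),(363,227),(146,227)): print(onz(c,u,v,.008)[:2].round(4))
E
```

```text
[ 15 255 232] [ 15 255 224] [ 15 153 102] [ 15 169 146]
[335.  154.5] [325 143  21  23 366] [ 0.5501 -0.0404] top edge [ 0.5609 -0.0418]
[254. 153.] [248 144  13  19 243] [0.5622 0.0349] top edge [0.5704 0.0333]
[169.4 154.7] [163 146  13  19 217] [0.572  0.1141] top edge [0.58   0.1123]
[0.6838 0.1399]
[ 0.6493 -0.1031]
[ 0.4533 -0.0766]
[0.4886 0.1707]
```

>>> step_arm(
  motion=[
    {"offset":[0.023,0.003,0.05],"twist":0},
    {"offset":[0.023,0.003,0.08],"twist":0},
    {"offset":[0.023,0.003,0.08],"twist":0},
  ],
)

```text
time: 2.15
eef_pos: [0.5568, 0.029, 0.1141]
tcp_rot: [0.997, -0.074, -0.006, -0.0]
contact_force: [-0.8, 0.7, 0.2]
opening: 0.464
finger_force: 0.0
```

```bash
python3 - <<'E'
from h import *
c=ctrl.calibration("wrist");im=ctrl.read_camera("wrist");cv2.imwrite("pics/w2.png",im)
for b in blobs(im,(8,230,170),(18,255,255),60):
    x,y,w,h,_=b[1]; p=onz(c,*b[0],.053); print(b[0],b[1],p[:2].round(4))
    if abs(p[1]-.035)<.02: goto([p[0],p[1],.034],-8.1)
E
```

```text
[348.2 195.3] [334 175  30  37 692] [ 0.5521 -0.0393]
[241.4 196.7] [234 185  16  25 389] [0.5623 0.0355]
offset [ 0.0031 -0.007   0.0833] heading -8.51 twist -0.41 tilt [-0.007  0.001 -1.   ]
[128.7 198.6] [120 187  18  24 370] [0.5728 0.1151]
```

>>> step_arm(
  motion=[
    {"offset":[0,0,0],"twist":0},
    {"offset":[0,0,0],"twist":0},
  ],
)

```text
time: 2.4
eef_pos: [0.5628, 0.0292, 0.123]
tcp_rot: [0.997, -0.074, 0.002, 0.0]
contact_force: [0.3, -1.2, 0.4]
opening: 0.466
finger_force: 0.0
```

```bash
python3 - <<'E'
from h import *
c=ctrl.calibration("wrist");im=ctrl.read_camera("wrist")
for b in blobs(im,(8,230,170),(18,255,255),60):
    x,y,w,h,_=b[1]; p=onz(c,*b[0],.053); print(b[0],b[1],p[:2].round(4))
    if abs(p[1]-.035)<.02: goto([p[0],p[1],.034],-8.1)
E
```

```text
[345.4 201.5] [332 182  29  35 622] [ 0.5519 -0.0392]
[243.4 202.4] [236 191  16  24 378] [0.5624 0.0355]
offset [-0.0018 -0.006   0.089 ] heading -8.44 twist -0.34 tilt [ 0.005 -0.001 -1.   ]
[135.7 204.8] [128 194  17  23 338] [0.5723 0.115 ]
```

>>> step_arm(
  motion=[
    {"offset":[0,-0.005,0.03],"twist":-0.3},
    {"offset":[0,-0.005,0.06],"twist":-0.3},
    {"offset":[0,-0.005,0.08],"twist":-0.3},
    {"offset":[0,-0.005,0.086],"twist":-0.3},
    {"offset":[0,-0.005,0.086],"twist":-0.3},
    {"offset":[0,-0.005,0.086],"twist":-0.3},
    {"offset":[0,-0.005,0.086],"twist":-0.3},
  ],
)

```text
time: 3.15
eef_pos: [0.5637, 0.0346, 0.0363]
tcp_rot: [0.997, -0.071, 0.002, 0.0]
contact_force: [-0.3, -0.4, -0.1]
opening: 0.471
finger_force: 0.0
```

>>> step_arm(
  motion=[
    {"offset":[0,0,0],"twist":0},
    {"offset":[0,0,0],"twist":0},
    {"offset":[0,0,0],"twist":0},
    {"offset":[0,0,0],"twist":0},
    {"offset":[0,0,0],"twist":0},
    {"offset":[0,0,0],"twist":0},
  ],
  gripper=0.005,
  grip_force=30,
)

```text
time: 3.75
eef_pos: [0.5621, 0.0348, 0.0342]
tcp_rot: [0.997, -0.071, -0.0, -0.0]
contact_force: [-0.2, 0.4, 0.4]
opening: 0.06
finger_force: 0.0
```

```bash
python3 - <<'E'
from h import *
c=ctrl.calibration("wrist");im=ctrl.read_camera("wrist");cv2.imwrite("pics/w3.png",im)
s=ctrl.get_state();print(s["opening"],s["finger_force"],s["eef_pos"],s["contact_force"],proj(c,s["eef_pos"]))
for b in blobs(im,(8,230,170),(18,255,255),60): print(b[0],b[1],onz(c,*b[0],.053)[:2].round(4))
E
```

```text
0.056849827577010556 0.0 [0.56211355 0.03478637 0.03418392] [-0.02154355  0.74775598 -0.48991488] [251.49497286 237.92258047]
[393.1 249.7] [374 215  51  59 976] [ 0.554  -0.0332]
[ 85.4 254.9] [ 72 239  28  33 745] [0.5723 0.1152]
```

View pics/w3.png

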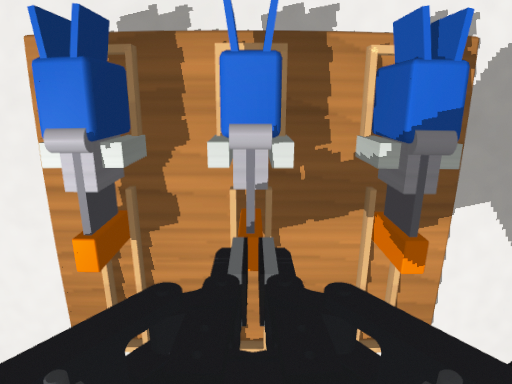

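```bash
python3 - <<'E'
from h import *
c=ctrl.calibration("side");im=ctrl.read_camera("side")
u,v=proj(c,[.5624,.0345,.04]).astype(int);print(u,v)
a=cv2.resize(im[v-40:v+40,u-50:u+50],None,fx=5,fy=5,interpolation=cv2.INTER_CUBIC)
w=cv2.imread("pics/w3.png")[170:290,190:320];w=cv2.resize(w,None,fx=2.3,fy=3.33,interpolation=cv2.INTER_CUBIC)[:400]
cv2.imwrite("pics/s3.png",np.hstack([a,w[:400]]))
cw=ctrl.calibration("wrist")
for z in(.008,.053):
  for dx in(-.009,.009):
    for dy in(-.006,.006): print(z,dx,dy,proj(cw,[.5624+.99*dx+.141*dy,.0345-.141*dx+.99*dy,z]).round(0))
E
```

```text
250 186
0.008 -0.009 -0.006 [262. 234.]
0.008 -0.009 0.006 [242. 234.]
0.008 0.009 -0.006 [262. 206.]
0.008 0.009 0.006 [242. 206.]
0.053 -0.009 -0.006 [264. 270.]
0.053 -0.009 0.006 [240. 270.]
0.053 0.009 -0.006 [265. 235.]
0.053 0.009 0.006 [239. 235.]
```

View pics/s3.png

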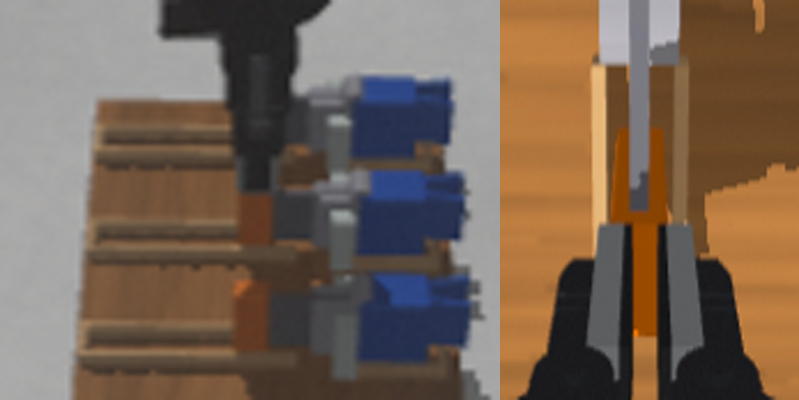

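>>> step_arm(
  motion=[
    {"offset":[0,0,0],"twist":0},
    {"offset":[0,0,0],"twist":0},
    {"offset":[0,0,0],"twist":0},
    {"offset":[0,0,0.004],"twist":0},
    {"offset":[0,0,0.008],"twist":0},
    {"offset":[0,0,0.008],"twist":0},
  ],
  gripper=0.03,
)

```text
time: 4.45
eef_pos: [0.5614, 0.0349, 0.0252]
tcp_rot: [0.997, -0.071, -0.001, -0.0]
contact_force: [-0.2, 0.6, 0.1]
opening: 0.35
finger_force: 0.0
```

```bash
python3 - <<'E'
from h import *
c=ctrl.calibration("side");im=ctrl.read_camera("side")
s=ctrl.get_state();print(s["opening"],s["eef_pos"],s["contact_force"],R.from_quat(s["tcp_rot"]).as_matrix().round(3).tolist())
e=s["eef_pos"]
for z in(e[2]-.011,e[2]+.02,e[2]+.03):
    print(z,[proj(c,[e[0]+dx*.99+.141*dy,e[1]-.141*dx+.99*dy,z]).round(1).tolist() for dx in(-.011,.011) for dy in(-.015,.015)])
cw=ctrl.calibration("wrist");print(np.array(cw["cam_to_world"])[:3,3])
w=ctrl.read_camera("wrist")
a=cv2.resize(im[146:226,200:300],None,fx=4,fy=4,interpolation=cv2.INTER_CUBIC)
b=cv2.resize(w[170:330,156:356],None,fx=2,fy=2)
cv2.imwrite("pics/s4.png",np.hstack([a,b]))
E
```

```text
0.3523043290800196 [0.56160503 0.03484773 0.0255631 ] [-0.32221538 -0.42926621 -0.35774052] [[0.99, -0.141, -0.001], [-0.141, -0.99, 0.0], [-0.001, 0.0, -1.0]]
0.014563101536683155 [[245.8, 197.0], [245.9, 189.5], [254.0, 197.0], [254.0, 189.5]]
0.04556310153668315 [[245.9, 188.4], [246.0, 180.9], [254.2, 188.5], [254.2, 181.0]]
0.05556310153668315 [[245.9, 185.6], [246.0, 178.1], [254.3, 185.7], [254.2, 178.2]]
[0.63136354 0.02439855 0.18963663]
```

View pics/s4.png

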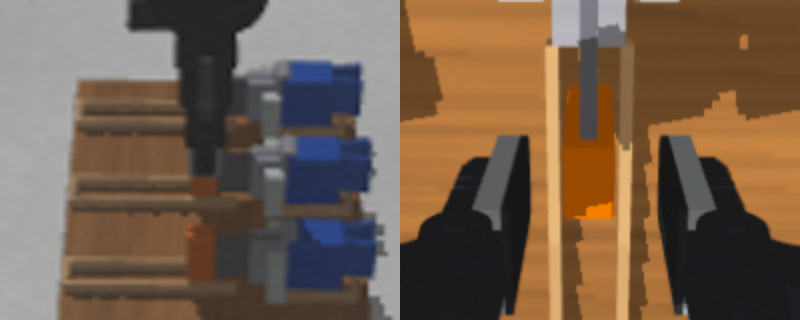

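>>> step_arm(
  motion=[
    {"offset":[0,-0.001,0.005],"twist":0},
    {"offset":[0,-0.001,0.01],"twist":0},
    {"offset":[0,-0.001,0.014],"twist":0},
    {"offset":[0,-0.001,0.017],"twist":0},
    {"offset":[0,-0.001,0.017],"twist":0},
  ],
)

```text
time: 5.05
eef_pos: [0.5617, 0.0358, 0.0085]
tcp_rot: [0.997, -0.071, -0.001, -0.0]
contact_force: [0.5, 0.1, 0.3]
opening: 0.35
finger_force: 0.0
```

>>> step_arm(
  motion=[
    {"offset":[0,0,0],"twist":0},
    {"offset":[0,0,0],"twist":0},
    {"offset":[0,0,0],"twist":0},
    {"offset":[0,0,0],"twist":0},
  ],
  gripper=0.004,
  grip_force=30,
)

```text
time: 5.45
eef_pos: [0.5624, 0.0358, 0.0094]
tcp_rot: [0.997, -0.071, 0.0, -0.0]
contact_force: [1.0, 0.8, -0.4]
opening: 0.131
finger_force: 32.8
```

>>> step_arm(
  motion=[
    {"offset":[-0.0005,0,0],"twist":0},
    {"offset":[-0.001,0,0],"twist":0},
    {"offset":[-0.001,0,0],"twist":0},
  ],
)

```text
time: 5.75
eef_pos: [0.5614, 0.0359, 0.0094]
tcp_rot: [0.997, -0.071, 0.0, -0.0]
contact_force: [0.2, 0.3, 0.4]
opening: 0.135
finger_force: 32.9
```

>>> step_arm(
  motion=[
    {"offset":[-0.0005,0,0],"twist":0},
    {"offset":[-0.001,0,0],"twist":0},
    {"offset":[-0.001,0,0],"twist":0},
  ],
)

```text
time: 6.05
eef_pos: [0.5604, 0.0361, 0.0094]
tcp_rot: [0.997, -0.071, 0.0, -0.0]
contact_force: [0.5, -0.3, 0.8]
opening: 0.129
finger_force: 32.9
```

>>> step_arm(
  motion=[
    {"offset":[-0.0005,0,0],"twist":0},
    {"offset":[-0.001,0,0],"twist":0},
    {"offset":[-0.001,0,0],"twist":0},
  ],
)

```text
time: 6.35
eef_pos: [0.5596, 0.0362, 0.0094]
tcp_rot: [0.997, -0.071, 0.0, 0.0]
contact_force: [1.5, -0.3, -0.8]
opening: 0.134
finger_force: 32.9
```

>>> step_arm(
  motion=[
    {"offset":[-0.0005,0,0],"twist":0},
    {"offset":[-0.001,0,0],"twist":0},
    {"offset":[-0.001,0,0],"twist":0},
  ],
)

```text
time: 6.65
eef_pos: [0.5585, 0.0364, 0.0094]
tcp_rot: [0.997, -0.071, 0.0, -0.0]
contact_force: [2.6, -0.1, 0.3]
opening: 0.133
finger_force: 32.9
```

>>> step_arm(
  motion=[
    {"offset":[-0.0005,0,0],"twist":0},
    {"offset":[-0.001,0,0],"twist":0},
    {"offset":[-0.001,0,0],"twist":0},
  ],
)

```text
time: 6.95
eef_pos: [0.5574, 0.0365, 0.0094]
tcp_rot: [0.997, -0.071, 0.0, 0.0]
contact_force: [1.3, 1.2, 0.4]
opening: 0.13
finger_force: 32.9
```

>>> step_arm(
  motion=[
    {"offset":[-0.0005,0,0],"twist":0},
    {"offset":[-0.001,0,0],"twist":0},
    {"offset":[-0.001,0,0],"twist":0},
  ],
)

```text
time: 7.25
eef_pos: [0.5564, 0.0366, 0.0094]
tcp_rot: [0.997, -0.071, 0.0, 0.0]
contact_force: [2.3, 0.7, 1.0]
opening: 0.131
finger_force: 33.0
```

>>> step_arm(
  motion=[
    {"offset":[-0.0005,0,0],"twist":0},
    {"offset":[-0.001,0,0],"twist":0},
    {"offset":[-0.0015,0,0],"twist":0},
    {"offset":[-0.002,0,0],"twist":0},
  ],
)

```text
time: 7.65
eef_pos: [0.5545, 0.0369, 0.0094]
tcp_rot: [0.997, -0.071, 0.0, -0.0]
contact_force: [2.6, -0.2, 1.0]
opening: 0.133
finger_force: 33.0
```

```bash
python3 - <<'E'
from h import *
c=ctrl.calibration("wrist");im=ctrl.read_camera("wrist");cv2.imwrite("pics/w5.png",im)
print(np.mean([ctrl.get_state()["contact_force"] for _ in range(5)],0))
for b in blobs(im,(95,100,50),(130,255,255),150): print(b[0],b[1],onz(c,*b[0],.054)[:2].round(4))
for b in blobs(im,(8,230,170),(18,255,255),60): print(b[0],b[1],onz(c,*b[0],.053)[:2].round(4))
cv2.imwrite("pics/w5c.png",cv2.resize(im[0:300,100:420],None,fx=2,fy=2))
E
```

```text
[ 2.14434656 -0.24695326  1.59818776]
[51.9 62.7] [    0     0   112   128 11968] [0.6474 0.0932]
[252.8  66.5] [ 215    0   76  130 7454] [0.6353 0.0247]
[455.8  63.5] [  393     0   119   131 12731] [ 0.6274 -0.0453]
[ 56.7 263.9] [  41  245   33   39 1028] [0.5724 0.1151]
```

View pics/w5c.png

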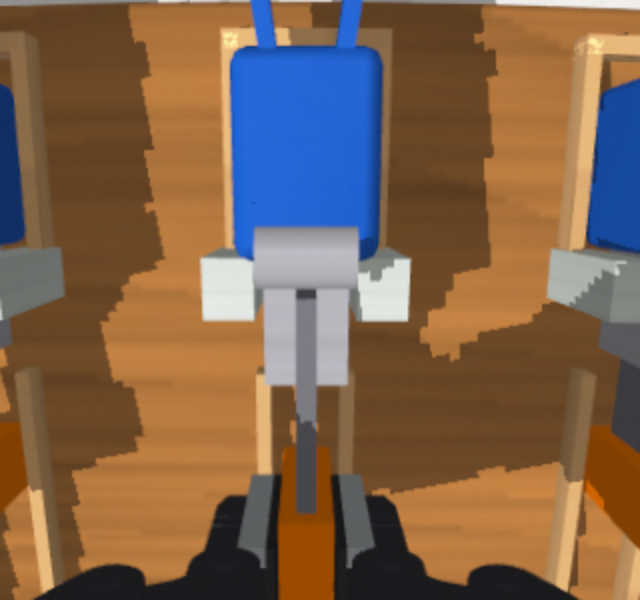

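>>> step_arm(
  motion=[
    {"offset":[-0.001,0,0],"twist":0},
    {"offset":[-0.002,0,0],"twist":0},
    {"offset":[-0.003,0,0],"twist":0},
    {"offset":[-0.004,0,0],"twist":0},
    {"offset":[-0.005,0,0],"twist":0},
    {"offset":[-0.006,0,0],"twist":0},
    {"offset":[-0.007,0,0],"twist":0},
    {"offset":[-0.008,0,0],"twist":0},
    {"offset":[-0.009,0,0],"twist":0},
    {"offset":[-0.01,0,0],"twist":0},
  ],
)

```text
time: 8.7
eef_pos: [0.5445, 0.0383, 0.0094]
tcp_rot: [0.997, -0.071, 0.0, -0.0]
contact_force: [3.3, 0.6, 1.9]
opening: 0.128
finger_force: 33.1
```

>>> step_arm(
  motion=[
    {"offset":[-0.002,0,0],"twist":0},
    {"offset":[-0.004,0,0],"twist":0},
    {"offset":[-0.006,0,0],"twist":0},
    {"offset":[-0.008,0,0],"twist":0},
    {"offset":[-0.01,0,0],"twist":0},
    {"offset":[-0.012,0,0],"twist":0},
    {"offset":[-0.014,0,0],"twist":0},
    {"offset":[-0.016,0,0],"twist":0},
    {"offset":[-0.018,0,0],"twist":0},
    {"offset":[-0.02,0,0],"twist":0},
    {"offset":[-0.022,0,0],"twist":0},
    {"offset":[-0.022,0,0],"twist":0},
  ],
)

```text
time: 9.9
eef_pos: [0.5225, 0.0415, 0.0093]
tcp_rot: [0.997, -0.071, -0.0, 0.0]
contact_force: [1.5, 0.7, 4.1]
opening: 0.129
finger_force: 33.4
```

```bash
python3 - <<'E'
from h import *
s=ctrl.get_state();print(s["eef_pos"],s["contact_force"])
c=ctrl.calibration("wrist");im=ctrl.read_camera("wrist");cv2.imwrite("pics/w6.png",im)
for b in blobs(im,(95,100,50),(130,255,255),150): print(b[0],b[1],onz(c,*b[0],.054)[:2].round(4))
for b in blobs(im,(8,200,100),(18,255,255),60): print(b[0],b[1],onz(c,*b[0],.053)[:2].round(4))
cv2.imwrite("pics/w6c.png",cv2.resize(im[0:300,100:420],None,fx=2,fy=2))
E
```

```text
[0.52245796 0.04145232 0.00934127] [1.50865377 0.65885234 4.13998109]
[63.2 17. ] [   0    0  106   46 3062] [0.629  0.0899]
[251.8  11. ] [ 213    0   78   41 1366] [0.6206 0.0272]
[445.7  17.3] [ 400    0  112   47 3387] [ 0.6108 -0.0373]
[ 64.7 180.4] [  25  149   81   62 3439] [0.574  0.1055]
[438.8 182.5] [ 399  151   80   62 3418] [ 0.5531 -0.035 ]
[252.6 267.4] [ 239  223   28   78 1727] [0.5282 0.0401]
```

View pics/w6c.png

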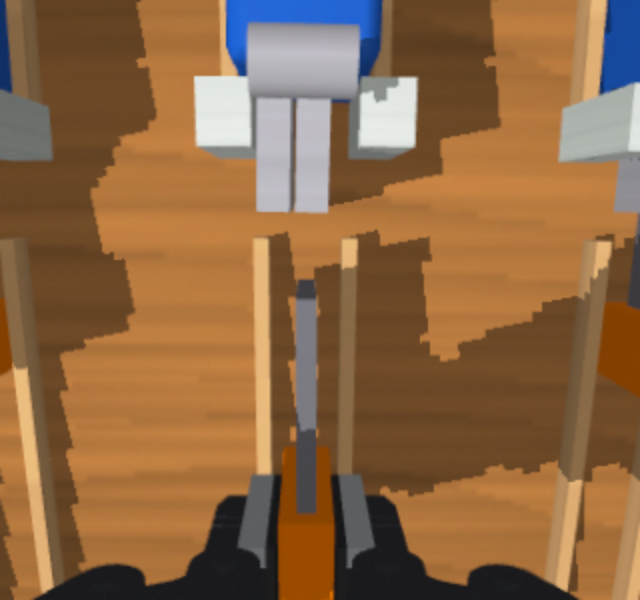

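>>> step_arm(
  motion=[
    {"offset":[0,0,0],"twist":0},
    {"offset":[0,0,0],"twist":0},
    {"offset":[0,0,0],"twist":0},
    {"offset":[0,0,-0.005],"twist":0},
    {"offset":[0,0,-0.02],"twist":0},
    {"offset":[0,0,-0.05],"twist":0},
    {"offset":[0,0,-0.09],"twist":0},
    {"offset":[0.03,0,-0.12],"twist":0},
    {"offset":[0.07,0,-0.13],"twist":0},
    {"offset":[0.08,0,-0.13],"twist":0},
    {"offset":[0.08,0,-0.13],"twist":0},
    {"offset":[0.08,0,-0.13],"twist":0},
  ],
  gripper=0.03,
)

```text
time: 11.15
eef_pos: [0.6003, 0.0304, 0.1382]
tcp_rot: [0.997, -0.071, -0.002, -0.0]
contact_force: [0.2, -0.2, -0.0]
opening: 0.348
finger_force: 0.0
```

```bash
python3 - <<'E'
from h import *
c=ctrl.calibration("wrist");im=ctrl.read_camera("wrist");cv2.imwrite("pics/w7.png",im)
s=ctrl.get_state();print(s["eef_pos"],s["contact_force"])
for b in blobs(im,(8,230,170),(18,255,255),60): print("o",b[0],b[1],onz(c,*b[0],.053)[:2].round(4))
H=cv2.cvtColor(im,cv2.COLOR_BGR2HSV)
for b in blobs(im,(95,100,50),(130,255,255),150):
    x,y,w,h,_=b[1];print("b",b[0],b[1],onz(c,*b[0],.054)[:2].round(4),"bottom",onz(c,b[0][0],y+h,.054)[:2].round(4))
    if 180<b[0][0]<330:
        for v in range(y,y+h,4):
            r=np.where(cv2.inRange(H[v:v+1],(95,100,50),(130,255,255))[0,180:330])[0]+180
            if len(r): print(v,r.min(),r.max(),int(np.median(H[v,r,2])))
E
```

```text
[0.59993362 0.03051819 0.13795189] [-0.33861836 -0.4539745   0.64057005]
o [344.5 238.3] [332 218  26  35 506] [ 0.5527 -0.0391]
o [154.3 241.3] [147 232  15  20 269] [0.572  0.1149]
o [252.5 277.5] [246 268  14  20 280] [0.528  0.0401]
b [151.8 138.1] [ 128  101   49   75 2739] [0.6541 0.0979] bottom [0.6258 0.1042]
b [252.7 143.9] [ 235  102   36   75 1780] [0.639  0.0241] bottom [0.614  0.0277]
102 239 268 183
106 239 268 208
110 240 267 203
114 241 266 208
118 241 266 195
122 241 265 203
126 240 265 101
130 237 268 136
134 236 270 207
138 236 269 208
142 236 269 207
146 236 269 207
150 236 269 207
154 236 329 206
158 236 329 206
162 236 329 206
166 236 268 206
170 235 269 185
174 236 268 180
b [353.5 139.1] [ 329  102   49   75 2770] [ 0.6321 -0.0508] bottom [ 0.6031 -0.049 ]
```

>>> step_arm(
  motion=[
    {"offset":[0.034,0.001,0],"twist":0},
    {"offset":[0.034,0.001,0.02],"twist":0},
    {"offset":[0.034,0.001,0.05],"twist":0},
    {"offset":[0.034,0.001,0.065],"twist":0},
    {"offset":[0.034,0.001,0.065],"twist":0},
    {"offset":[0.034,0.001,0.065],"twist":0},
  ],
  gripper=0.045,
)

```text
time: 11.8
eef_pos: [0.6349, 0.0245, 0.0743]
tcp_rot: [0.997, -0.071, -0.0, -0.0]
contact_force: [0.1, 0.2, 0.6]
opening: 0.523
finger_force: 0.0
```

```bash
python3 - <<'E'
from h import *
c=ctrl.calibration("wrist");im=ctrl.read_camera("wrist");cv2.imwrite("pics/w8.png",im)
s=ctrl.get_state();print(s["eef_pos"],s["contact_force"],s["opening"])
for b in blobs(im,(95,100,50),(130,255,255),400):
    x,y,w,h,_=b[1];print("b",b[0],b[1],"bottom",onz(c,x+w/2,y+h,.054)[:2].round(4))
goto([.634,.0245,.008],-8.1)
E
```

```text
[0.63581036 0.0243965  0.07542289] [ 0.57550263 -1.19677566 -0.21252581] 0.5294177808967534
b [125.2 204.2] [  92  156   67   98 4859] bottom [0.6264 0.104 ]
b [377.2 205.8] [ 344  157   67   98 4859] bottom [ 0.6038 -0.0492]
b [251.1 211.7] [ 229  158   45   98 3198] bottom [0.6145 0.0275]
offset [-0.0019  0.0002  0.0674] heading -8.11 twist -0.01 tilt [ 0.001 -0.    -1.   ]
```

Consistent. Descend and grip.

>>> step_arm(
  motion=[
    {"offset":[-0.001,0,0.02],"twist":0},
    {"offset":[-0.001,0,0.035],"twist":0},
    {"offset":[-0.001,0,0.045],"twist":0},
    {"offset":[-0.001,0,0.055],"twist":0},
    {"offset":[-0.001,0,0.062],"twist":0},
    {"offset":[-0.001,0,0.066],"twist":0},
    {"offset":[-0.001,0,0.066],"twist":0},
    {"offset":[-0.001,0,0.066],"twist":0},
  ],
)

```text
time: 12.65
eef_pos: [0.6348, 0.0244, 0.0086]
tcp_rot: [0.997, -0.071, 0.0, 0.0]
contact_force: [-0.1, 0.0, 0.6]
opening: 0.53
finger_force: 0.0
```

>>> step_arm(
  motion=[
    {"offset":[0,0,0],"twist":0},
    {"offset":[0,0,0],"twist":0},
    {"offset":[0,0,0],"twist":0},
    {"offset":[0,0,0],"twist":0},
  ],
  gripper=0.015,
  grip_force=35,
)

```text
time: 13.05
eef_pos: [0.6351, 0.0244, 0.0091]
tcp_rot: [0.997, -0.071, 0.001, 0.0]
contact_force: [0.3, -0.1, 2.2]
opening: 0.294
finger_force: 34.8
```

>>> step_arm(
  motion=[
    {"offset":[0,0,-0.004],"twist":0},
    {"offset":[0,0,-0.01],"twist":0},
    {"offset":[0,0,-0.02],"twist":0},
    {"offset":[0,0,-0.035],"twist":0},
    {"offset":[0,0,-0.06],"twist":0},
    {"offset":[0,0,-0.09],"twist":0},
    {"offset":[0,0,-0.11],"twist":0},
    {"offset":[0,0,-0.11],"twist":0},
    {"offset":[0,0,-0.11],"twist":0},
  ],
)

```text
time: 13.95
eef_pos: [0.6337, 0.0247, 0.1187]
tcp_rot: [0.997, -0.071, -0.0, -0.0]
contact_force: [-0.6, 0.4, -1.2]
opening: 0.294
finger_force: 35.0
```

```bash
python3 - <<'E'
from h import *
s=ctrl.get_state();print(s["eef_pos"],s["contact_force"],s["opening"],s["finger_force"])
c=ctrl.calibration("wrist");im=ctrl.read_camera("wrist");cv2.imwrite("pics/w9.png",im)
for b in blobs(im,(95,100,50),(130,255,255),400): print("b",b[0],b[1])
for b in blobs(im,(8,230,170),(18,255,255),60): print("o",b[0],b[1],onz(c,*b[0],.053)[:2].round(4))
goto([.536,.383,.119],5)
E
```

```text
[0.63371804 0.02470091 0.11871374] [-0.61509554  0.44084653 -1.16437038] 0.2938652682804992 35.01605808734894
b [146.9 186.3] [ 122  146   51   80 3073]
b [356.  187.6] [ 330  147   52   80 3061]
b [252.7 258.8] [ 221  181   65  143 7009]
o [343.1 280.8] [334 261  26  32 320] [ 0.5595 -0.0369]
o [151.5 285.7] [143 281  15  12 108] [0.5764 0.1127]
offset [-0.1466 -0.341  -0.0012] heading -8.12 twist -13.12 tilt [-0.003  0.    -1.   ]
```

>>> step_arm(
  motion=[
    {"offset":[-0.008,-0.02,0],"twist":0},
    {"offset":[-0.023,-0.053,0],"twist":-2},
    {"offset":[-0.04,-0.093,0],"twist":-4},
    {"offset":[-0.058,-0.135,0],"twist":-6},
    {"offset":[-0.077,-0.178,0],"twist":-8},
    {"offset":[-0.095,-0.22,0],"twist":-10},
    {"offset":[-0.113,-0.262,0],"twist":-12},
    {"offset":[-0.129,-0.3,0],"twist":-13},
    {"offset":[-0.14,-0.326,0],"twist":-13},
    {"offset":[-0.147,-0.341,0],"twist":-13},
    {"offset":[-0.147,-0.341,0],"twist":-13},
    {"offset":[-0.147,-0.341,0],"twist":-13},
  ],
)

```text
time: 15.2
eef_pos: [0.5367, 0.3818, 0.1171]
tcp_rot: [0.999, 0.043, -0.001, 0.001]
contact_force: [0.2, -0.9, -0.4]
opening: 0.295
finger_force: 35.0
```

```bash
python3 - <<'E'
from h import *
s=ctrl.get_state();print(s["eef_pos"],s["contact_force"],s["opening"],s["finger_force"])
c=ctrl.calibration("wrist");im=ctrl.read_camera("wrist");cv2.imwrite("pics/w10.png",im)
for b in blobs(im,(0,150,60),(5,255,255),400): print("red",b[0],b[1])
for b in blobs(im,(95,100,50),(130,255,255),400): print("b",b[0],b[1])
for dx in(-.07,.07):
  for dy in(-.06,.06): print(dx,dy,proj(c,[.524+dx-.09*dy,.382+.09*dx+dy,.02]).round(0))
cv2.imwrite("pics/w10v.png",im)
E
```

```text
[0.53670662 0.38175499 0.11711555] [ 0.23238365 -0.9240254  -0.4315683 ] 0.29456401256547354 35.00113070011139
red [247.9 174.8] [  172   118   156   158 16282]
b [252.7 258.9] [ 220  181   66  143 6992]
-0.07 -0.06 [318. 280.]
-0.07 0.06 [183. 281.]
0.07 -0.06 [328. 118.]
0.07 0.06 [171. 118.]
```

View pics/w10v.png

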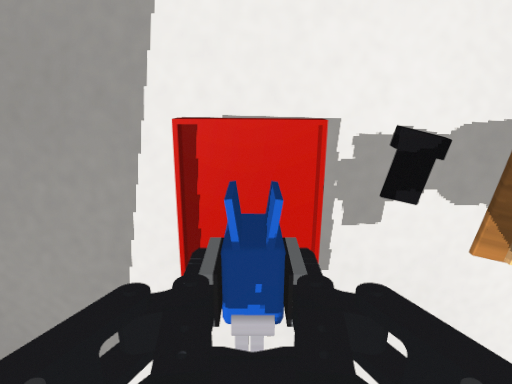

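>>> step_arm(
  motion=[
    {"offset":[0,0,0.02],"twist":0},
    {"offset":[0,0,0.05],"twist":0},
    {"offset":[0,0,0.075],"twist":0},
    {"offset":[0,0,0.09],"twist":0},
    {"offset":[0,0,0.1],"twist":0},
    {"offset":[0,0,0.106],"twist":0},
    {"offset":[0,0,0.109],"twist":0},
    {"offset":[0,0,0.109],"twist":0},
    {"offset":[0,0,0.109],"twist":0},
    {"offset":[0,0,0.109],"twist":0},
  ],
)

```text
time: 16.25
eef_pos: [0.5376, 0.3833, 0.0103]
tcp_rot: [0.999, 0.043, 0.001, -0.0]
contact_force: [-0.3, -0.7, -0.4]
opening: 0.296
finger_force: 35.0
```

>>> step_arm(
  motion=[
    {"offset":[0,0,0.001],"twist":0},
    {"offset":[0,0,0.002],"twist":0},
    {"offset":[0,0,0.002],"twist":0},
  ],
)

```text
time: 16.55
eef_pos: [0.5369, 0.3828, 0.0072]
tcp_rot: [0.999, 0.043, -0.0, 0.0]
contact_force: [0.7, -0.1, -0.9]
opening: 0.297
finger_force: 35.0
```

>>> step_arm(
  motion=[
    {"offset":[0,0,0.001],"twist":0},
    {"offset":[0,0,0.0015],"twist":0},
    {"offset":[0,0,0.0015],"twist":0},
  ],
)

```text
time: 16.85
eef_pos: [0.5369, 0.3828, 0.0056]
tcp_rot: [0.999, 0.043, -0.0, 0.0]
contact_force: [0.4, 0.5, -0.7]
opening: 0.297
finger_force: 35.0
```

>>> step_arm(
  motion=[
    {"offset":[0,0,0.0005],"twist":0},
    {"offset":[0,0,0.001],"twist":0},
    {"offset":[0,0,0.001],"twist":0},
  ],
)

```text
time: 17.15
eef_pos: [0.5371, 0.3829, 0.0051]
tcp_rot: [0.999, 0.043, 0.0, -0.0]
contact_force: [-0.6, -0.8, 0.8]
opening: 0.298
finger_force: 35.3
```

>>> step_arm(
  motion=[
    {"offset":[0,0,0],"twist":0},
    {"offset":[0,0,0],"twist":0},
    {"offset":[0,0,0],"twist":0},
    {"offset":[0,0,-0.005],"twist":0},
    {"offset":[0,0,-0.02],"twist":0},
    {"offset":[0,0,-0.05],"twist":0},
    {"offset":[0,0,-0.09],"twist":0},
    {"offset":[0,0,-0.13],"twist":0},
    {"offset":[0,0,-0.17],"twist":0},
    {"offset":[0,0,-0.19],"twist":0},
    {"offset":[0,0,-0.2],"twist":0},
    {"offset":[0,0,-0.2],"twist":0},
  ],
  gripper=0.042,
)

```text
time: 18.35
eef_pos: [0.5378, 0.3833, 0.2075]
tcp_rot: [0.999, 0.043, 0.002, -0.001]
contact_force: [-0.5, -0.5, 0.5]
opening: 0.494
finger_force: 0.0
```

```bash
python3 - <<'E'
from h import *
s=ctrl.get_state();print(s["eef_pos"],s["contact_force"],s["opening"])
for n in("wrist","side","top"):
    c=ctrl.calibration(n);im=ctrl.read_camera(n);cv2.imwrite(f"pics/f_{n}.png",im)
    for b in blobs(im,(95,100,50),(130,255,255),60): print(n,"blue",b[0],b[1],onz(c,*b[0],.045)[:2].round(4))
    for b in blobs(im,(5,200,90),(18,255,255),25): print(n,"or",b[0],b[1],onz(c,*b[0],.045)[:2].round(4)) if n!="top" else 0
E
```

```text
[0.53783988 0.38325168 0.20752357] [-0.48832019 -0.46880039  0.47824351] 0.494312047424094
wrist blue [508.5  99.5] [503  85   9  24 110] [0.6352 0.1379]
wrist blue [253.5 171.1] [ 241  139   26   57 1065] [0.541  0.3821]
wrist or [500.  161.9] [486 151  26  23 407] [0.5732 0.13  ]
side blue [229.9 117.7] [223 111  16  16 203] [0.5429 0.3599]
side blue [279.6 168.8] [271 162  19  15 248] [0.6522 0.0905]
side blue [281.9 208.8] [272 201  22  17 311] [ 0.6286 -0.0655]
top blue [221.8 151.8] [217 141  10  20 111] [0.6516 0.1032]
top blue [278.4 159.6] [274 151  10  16 100] [ 0.6273 -0.054 ]
top blue [121.1 191.6] [116 181  13  21 156] [0.5421 0.3804]
```

```bash
python3 - <<'E'
from h import *
c=ctrl.calibration("side");im=cv2.imread("pics/f_side.png");H=cv2.cvtColor(im,cv2.COLOR_BGR2HSV)
for p in([.528,.0395],[.5405,.118-.0065],[.55,-.0455]):
    a=[proj(c,[*p,z]).round().astype(int) for z in(.012,.03,.045,.053)]
    print([(q.tolist(),H[q[1],q[0]].tolist()) for q in a])
for b in blobs(im,(4,170,70),(16,255,255),20): print(b[0],b[1],onz(c,*b[0],.035)[:2].round(4))
E
```

```text
[([237, 194], [10, 157, 91]), ([237, 189], [10, 157, 91]), ([237, 185], [10, 155, 92]), ([237, 183], [11, 177, 144])]
[([239, 176], [14, 95, 89]), ([239, 171], [15, 104, 125]), ([239, 167], [13, 127, 114]), ([239, 165], [0, 2, 160])]
[([250, 215], [11, 160, 91]), ([250, 210], [11, 161, 90]), ([250, 206], [11, 165, 91]), ([250, 204], [10, 163, 89])]
```

The drawn card's tab still reads orange from bottom to top in its lane, so it is standing. I'm handing in.

```bash
python3 -c "
from plant import ctrl
print(ctrl.sign_off())"
```

```text
the job is handed in; nothing more can be done
None
```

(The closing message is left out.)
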